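# Tidy the sand painter's table

## Robot

A 6-joint arm with a two-finger parallel gripper is mounted at the origin on the work surface. World frame = base frame: x ahead of the robot, y to its left, z up, the work surface at z = 0. Lengths are in mm, angles in rad, forces in N, time in s.
With the tool pointing down it reaches from about 400 to 925 mm from the base axis. Payload 12.5 kg.
Tool frame: the origin (TCP) lies midway between the tips of the shut fingers; the grasp point (between the pads) lies 19 mm behind it; z points along the fingers, y is the line along which they close (so a half turn about z gives the same grasp; the last joint's range is limited). The gripper opens to 95 mm and grips with 3 to 60 N. Pads are 20 mm wide; open, the fingers measure 119 mm over their backs; the gripper's body (75 mm by 180 mm) begins 59 mm behind the grasp point.
Start: joints at [1.01, 0.491, 1.559, -0, 1.092, -0.106], TCP at [274.538, 561.494, 214.661] pointing down, gripper open.
Joint ranges: [-3.1, 3.1], [-0.84, 2.19], [0.05, 2.79], [-1.13, 4.28], [0.06, 2.93], [-2.69, 2.69]. Speed limits (rad/s): [2.22, 2.22, 2.79, 3.14, 3.14, 3.14].

## Interface

Orientations are given as [roll, pitch, yaw] about the fixed x, y, z axes, in that order (R = Rz(yaw) Ry(pitch) Rx(roll)).
In Python, from cell import * gives the robot as it stands. The module is installed in compiled form; this text tells all that it offers.
- The arm moves only by the tool arm_command, never from a script. Its arguments are lists of equal length, an entry for each row: "delta_pos": the shift along the world's x, y, z in units of 250 mm (1.0 is 250 mm), a list of three; "delta_rot": the turn, a rotation vector about the world's x, y, z in units of 90 degrees (1.0 is 90 degrees), a list of three; "claw": the closure, from 0 (fully open) to 1 (shut). In form: {"delta_pos": [[tx, ty, tz], ...], "delta_rot": [[wx, wy, wz], ...], "claw": [claw, ...]}. A call has exactly 5 rows; each row is the pose to reach, as a shift and turn from the pose commanded when the call began; what a row does not reach only later rows make up. A row lasts 1/12 s, in which the tool goes at most 41.7 mm and 7.16 degrees, less where a joint would pass 70% of its speed; a pose out of reach is approached as far as the arm can. A call with a number of a shift or a turn outside -1 to 1 is refused whole. A call with a gripper value outside its range is refused whole. The fingers move at their own pace and stop on an object; the grip force is fixed at half the most. Time passes only in rows, so rows that repeat a pose let the fingers close, or fill a call up. It gives the time, the measured TCP pose, the force, the opening and the grip force at its end, in the units of the state.
- state(): the state, without advancing time (a new reading comes with each control period).
- read_camera(name): name is "scene" or "top" or "wrist"; returns the picture (480x640x3 uint8, red, green, blue); there is no depth.
- calibration(name): a dict with "camera_matrix" (3x3 intrinsics, pixels), "T" (4x4, takes a point from camera to world coordinates). Camera axes: x right, y down, z forward; pixel columns grow to the right and rows downward; lengths in mm; the calibration is good to about 2 mm. A picture is of the moment at which its call begins: read the wrist's pose just before it. calibration takes no time and is no camera call; for the wrist camera it gives the pose at the moment of the call.
- job_done(): hands the job in; it is judged then, once.
The state is a dict: "t": time; "joints": joint angles; "qvel": joint speeds; "tau": joint torques, N m; "eef_pos": TCP position; "tcp_rot": TCP orientation; "ft_force": force on the tool from outside, world axes, zero at the start; "moment": the same for the moment, N m; "opening": opening from 0.0 (shut) to 1.0 (fully open); "grip_force": force on a finger pad.
Only numpy, scipy, OpenCV 4.12 (cv2) and the standard library are available. Lean on these libraries where they do the work, as an engineer would, in place of code of your own. Each camera call takes 0.05 s, during which the arm holds its last target. There are 200 camera calls.

## Task

Tidy the picture maker's table: stand the two round metal pots upright on the round tray, lay the two cork sanding blocks flat, side by side, in the square tray, and lay the scraper lengthwise in the long narrow tray, everything resting flat on the tray's floor inside the rim. Any order will do. Leave the red glue tin and the big reddish stone where they stand.

Things in the scene. Friction and masses are not known exactly. Their poses are not given: they have to be found in the camera images.
- pot_a: closed round metal pot with a flat lid, 44 mm diameter, 55 mm high, straight-sided, about 0.12 kg, standing upright. Origin: centre of its underside; z up. Goes on the round tray. Both pots are alike
- pot_b: closed round metal pot with a flat lid, 44 mm diameter, 55 mm high, straight-sided, about 0.12 kg, standing upright. Origin: centre of its underside; z up. Goes on the round tray. Both pots are alike
- block_a: cork sanding block with a grey abrasive underside, a plain brick 36 mm (its x) by 60 mm (its y) by 30 mm high, about 0.06 kg, lying flat. Origin: centre of its underside; z up. At the start its 60 mm length lies within 0.4 rad of the world's y direction. Goes on the square tray. Both blocks are alike
- block_b: cork sanding block with a grey abrasive underside, a plain brick 36 mm (its x) by 60 mm (its y) by 30 mm high, about 0.06 kg, lying flat. Origin: centre of its underside; z up. At the start its 60 mm length lies within 0.4 rad of the world's y direction. Goes on the square tray. Both blocks are alike
- scraper: scraper lying flat, 150 mm long (its x), 0.12 kg. Wooden handle 26 mm wide (y), 26 mm high, from x = -75 to +15 mm; thin steel blade 50 mm wide, 3 mm thick, level with the underside, from x = 13 to 75 mm. Centre of mass x = -20 mm: grip the handle there, across y. Origin: mid-length, on the underside; z up. Starts with x within 0.25 rad of world +x. Goes in the long tray, either way round
- round_tray: fixed round plywood tray, 160 mm outside diameter, 148 mm inside, rim 10 mm high above the table, floor 4 mm thick. Origin: centre of its underside, at table height; z up. Takes both pots, for example 36 mm either side of the centre
- square_tray: fixed square plywood tray, 160 mm square outside, 150 mm inside, rim 10 mm high above the table, floor 4 mm thick. Origin: centre of its underside, at table height; x and y along its sides, z up. Takes both blocks, for example at x = -38 and +38 mm with the blocks' axes along the tray's
- long_tray: fixed long narrow plywood tray, 210 mm (its x) by 90 mm (its y) outside, 200 by 80 mm inside, rim 10 mm high above the table, floor 4 mm thick. Origin: centre of its underside, at table height; z up. At the start its x lies within 0.25 rad of the world's y direction. Takes the scraper, with the scraper's length along the tray's x
- glue_tin: open red tin, 72 mm diameter, 80 mm high, empty, loose. Origin: centre of its underside. A bystander: not to be moved
- stone: loose reddish rounded stone, 72 mm across, 38 mm high. Origin: centre of its underside. A bystander: not to be moved
Mind the look-alikes: they are no part of the job. There is more than one size of the scraper; the job needs the largest.

How it is judged:
By the outcome, as a careful person would: the job done as asked, in the order asked, and still so for the second after the job is handed in, with the robot touching nothing.
It also fails if it takes over 118 s, if anything falls off the work surface, if the arm or the gripper's body presses on something with over 40 N, if the wrist force passes 120 N, or if a joint passes its speed limit or range.

## Working session

There is one attempt and no reset: what is moved stays moved. The work goes in short steps, Python scripts to look and compute and a tool call to move; the robot and the scene stay as the last step left them, time stands still between calls to the robot, and variables do not carry over. Pictures are saved under pics/ and viewed, at most 14 in all, crops included, and the job is handed in when it is done.

Besides the shell and the picture viewer there is one more tool, called after "Emit:" in YAML: its name, and indented under it one key for each argument. arm_command: Moves the arm, as the interface text tells. Shifts and turns lie within -1 to 1; 1 stands for 250 mm of shift or 90 degrees of turn. Its arguments: {"type":"object","properties":{"delta_pos":{"type":"array"},"delta_rot":{"type":"array"},"claw":{"type":"array"}},"required":["delta_pos","delta_rot","claw"]}

```bash
mkdir -p pics; python3 - <<'E'
from cell import *
import cv2
for n in("top","scene"):
    im=read_camera(n); cv2.imwrite(f"pics/{n}0.png",im[:,:,::-1]); c=calibration(n); print(n,c["camera_matrix"],c["T"])
s=state();print(s)
E
```

```text
top [[439.51266665   0.         322.30952519]
 [  0.         439.51266665 235.58371907]
 [  0.           0.           1.        ]] [[-5.02280082e-03 -9.84867025e-01  1.73238893e-01  3.43389391e+02]
 [-9.99954296e-01  6.35601532e-03  7.14192193e-03 -2.82533611e+01]
 [-8.13495246e-03 -1.73195103e-01 -9.84853938e-01  9.56861422e+02]
 [ 0.00000000e+00  0.00000000e+00  0.00000000e+00  1.00000000e+00]]
scene [[528.97418403   0.         324.29681934]
 [  0.         528.97418403 237.1994429 ]
 [  0.           0.           1.        ]] [[ 7.65687692e-01  5.10794020e-01 -3.90911535e-01  9.57240294e+02]
 [ 6.43205211e-01 -6.10947477e-01  4.61551987e-01 -5.60952884e+02]
 [-3.06842162e-03 -6.04841012e-01 -7.96340339e-01  9.68849716e+02]
 [ 0.00000000e+00  0.00000000e+00  0.00000000e+00  1.00000000e+00]]
{'t': 0.1, 'joints': array([ 1.01039726e+00,  4.91474159e-01,  1.55939572e+00, -8.85395212e-06,
        1.09171211e+00, -1.05601478e-01]), 'qvel': array([ 0.0009182 , -0.00220082, -0.00223697,  0.00011454,  0.00059315,
        0.00071986]), 'tau': array([ 2.03049007e-03, -6.13623118e+01, -2.58605397e+01,  6.93399226e-02,
        4.70801059e-02, -6.43607927e-05]), 'eef_pos': array([274.41382299, 561.28799733, 214.13331118]), 'tcp_rot': array([-3.14060800e+00, -9.64719267e-05,  2.68679911e+00]), 'ft_force': array([0.52492185, 0.11976166, 0.21569399]), 'moment': array([ 0.01658305,  0.03993524, -0.03015362]), 'grip_force': 0.0, 'opening': 1.00143342298608}
```

View pics/top0.png

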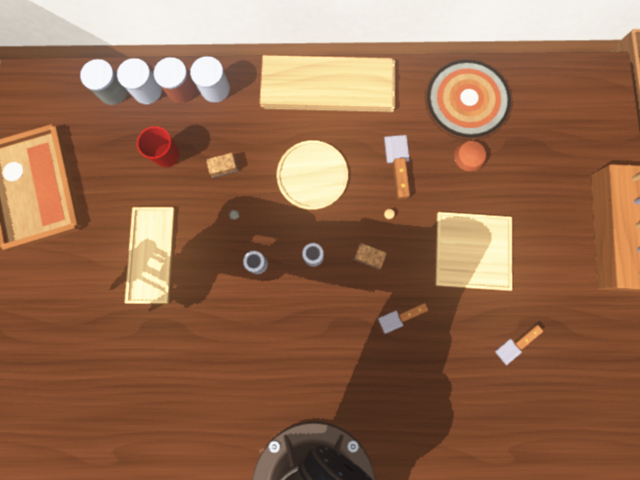

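View pics/scene0.png

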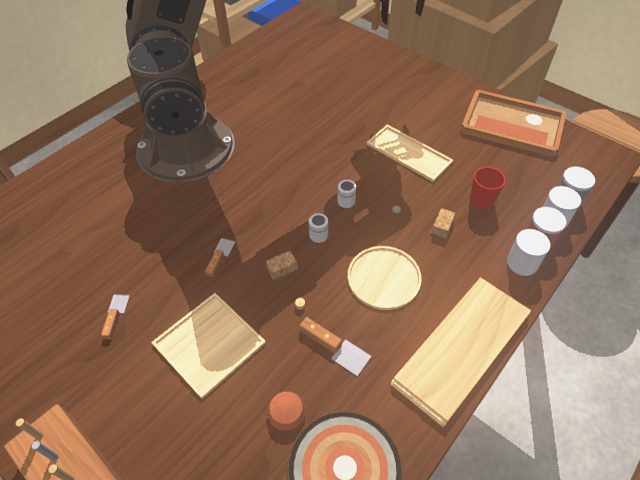

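The top view shows the pots at about (255,262) and (313,254), the blocks at (221,165) and (370,256), and the round tray at (313,174). The square tray is at (474,251), the long tray at (150,255), and the largest scraper at (398,165). The tin is at (157,147) and the stone at (471,156).

```bash
cat >h.py <<'E'
from cell import *
import cv2, numpy as np
def p2w(n,uv,z,c=None):
    c=c or calibration(n); K,T=c["camera_matrix"],c["T"]
    uv=np.atleast_2d(np.array(uv,float)); d=np.c_[uv,np.ones(len(uv))]@np.linalg.inv(K).T@T[:3,:3].T
    o=T[:3,3]; return (o+d*((z-o[2])/d[:,2])[:,None])[:,:2]
def w2p(n,P,c=None):
    c=c or calibration(n); K,T=c["camera_matrix"],np.linalg.inv(c["T"])
    q=(np.atleast_2d(np.array(P,float))@T[:3,:3].T+T[:3,3])@K.T; return q[:,:2]/q[:,2:]
def save(n,im): cv2.imwrite(f"pics/{n}.png",im[:,:,::-1])
E
python3 - <<'E'
from h import *
im=cv2.imread("pics/top0.png")
g=(255*(im/255.)**.6).astype("uint8")
a=cv2.resize(g[125:215,190:425],None,fx=3.4,fy=3.4,interpolation=cv2.INTER_CUBIC)[:300,:800]
b=cv2.resize(g[215:303,190:425],None,fx=3.4,fy=3.4,interpolation=cv2.INTER_CUBIC)[:300,:800]
cv2.imwrite("pics/c1.png",np.vstack([a,b])); print(a.shape,b.shape)
c=cv2.resize(g[195:315,110:190],None,fx=4.8,fy=4.8,interpolation=cv2.INTER_CUBIC)
d=cv2.resize(g[195:315,430:516],None,fx=4.8,fy=4.8,interpolation=cv2.INTER_CUBIC)
cv2.imwrite("pics/c2.png",np.hstack([c,d])); print(c.shape,d.shape)
E
```

```text
(300, 799, 3) (299, 799, 3)
(576, 384, 3) (576, 413, 3)
```

View pics/c1.png

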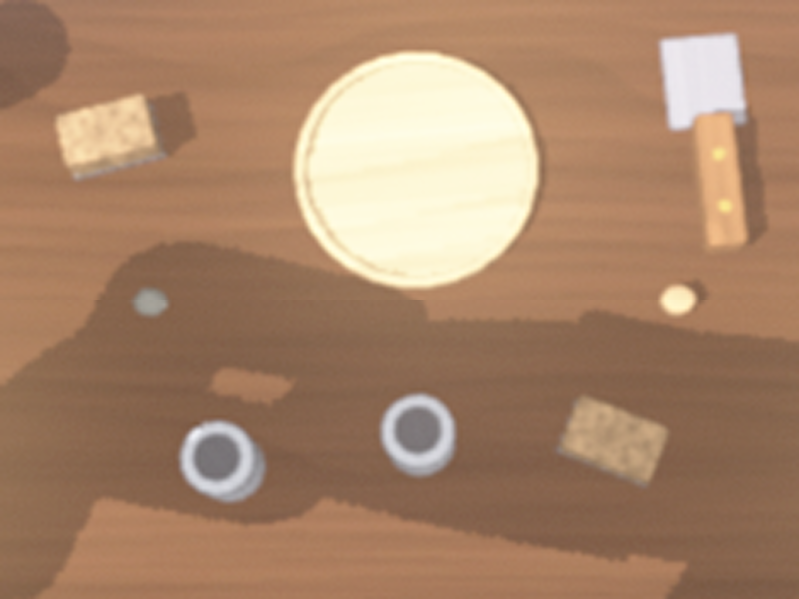

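View pics/c2.png

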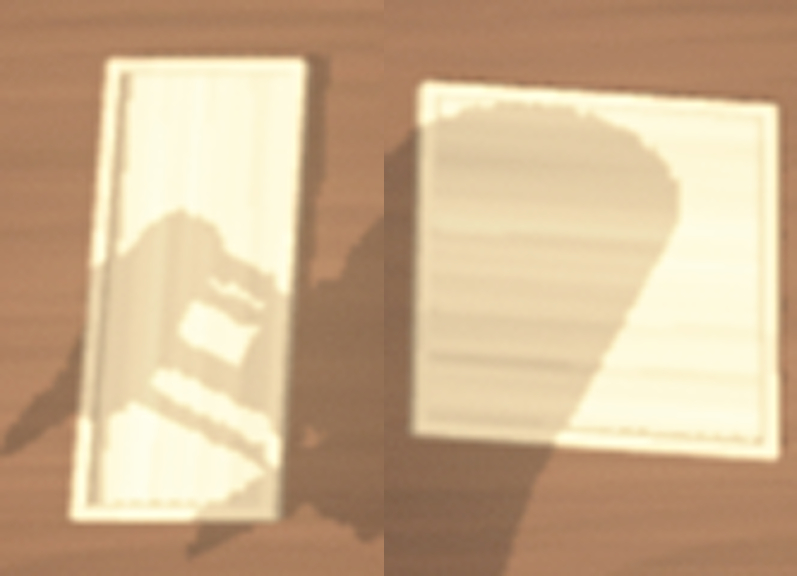

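The crops confirm the sizes: long tray 210x90 on the left, square tray on the right, and one large scraper with its blade pointing away from the robot. I took corner pixels by eye for the calculation.

```bash
python3 - <<'E'
from h import *
c=calibration("top")
def f1(p): return [(190+x/3.4,(125+y/3.4) if y<300 else 215+(y-300)/3.4) for x,y in p]
def fl(p): return [((110+x/4.8) if x<384 else 430+(x-384)/4.8,195+y/4.8) for x,y in p]
def q(n,p,z):
    w=p2w("top",p,z,c); e=np.roll(w,-1,0)-w
    print(n,w.mean(0).round(1),"len",np.linalg.norm(e,axis=1).round(),"ang",np.degrees(np.arctan2(e[:,1],e[:,0])).round(1))
q("ba",f1([(56,117),(143,95),(160,152),(68,170)]),30)
q("bb",f1([(583,395),(668,433),(648,478),(562,442)]),30)
q("scr_handle",f1([(693,115),(733,112),(748,243),(708,248)]),26)
q("blade",f1([(660,40),(738,35),(746,122),(668,130)]),3)
q("long",fl([(108,58),(308,58),(280,520),(72,520)]),10)
q("sq",fl([(420,82),(778,104),(779,460),(412,436)]),10)
print("pots",p2w("top",f1([(217,457),(418,430)]),55,c).round(1),"round",p2w("top",f1([(418,169),(296,169),(540,169),(418,51),(418,288)]),10,c).round(1))
print("tin",p2w("top",[(155,140)],80,c),"stone",p2w("top",[(471,155)],19,c))
print("clutter",p2w("top",f1([(150,302),(678,300)]),8,c).round())
print("small", p2w("top",[(390,322),(427,308),(508,352),(542,328)],3,c).round())
E
```

```text
ba [667.9 200.5] len [58. 41. 60. 37.] ang [ -75.5 -162.6  101.2   14.4]
bb [ 463.3 -124.5] len [58. 31. 58. 33.] ang [-114.9  154.7   66.7  -24.8]
scr_handle [ 635.3 -197.1] len [26. 88. 26. 90.] ang [ -86.  -175.9   96.9    4.2]
blade [ 710.5 -192.1] len [53. 61. 52. 64.] ang [ -86.6 -177.2   95.7    3.1]
long [471. 354.] len [ 93. 211.  93. 211.] ang [-90.4 179.7  89.7  -0.3]
sq [ 474.3 -350.9] len [163. 162. 163. 162.] ang [-94.  175.6  85.9  -4.1]
pots [[449.3 120. ]
 [465.1  -2.1]] round [[648.7  -1.1]
 [649.3  79.5]
 [648.1 -81.5]
 [730.9  -1.2]
 [568.2  -1. ]]
tin [[705.0007202  330.64249354]] stone [[ 688.87535002 -354.3145644 ]]
clutter [[ 556.  174.]
 [ 555. -170.]]
small [[ 324. -164.]
 [ 353. -244.]
 [ 261. -410.]
 [ 310. -485.]]
```

Every measured object matches its listed size. I'm starting with the pot at (449,120), gripping with the closing line along x.

Emit:
arm_command:
  delta_pos:
    - [0.04,-0.1,0]
    - [0.09,-0.22,-0.03]
    - [0.14,-0.34,-0.05]
    - [0.19,-0.46,-0.08]
    - [0.233,-0.588,-0.1]
  delta_rot:
    - [0,0,-0.04]
    - [0,0,-0.09]
    - [0,0,-0.14]
    - [0,0,-0.19]
    - [0,0,-0.237]
  claw: [0,0,0,0,0]

```text
t: 0.52
eef_pos: [333.0, 413.1, 188.9]
tcp_rot: [-3.141, 0.0, 2.311]
ft_force: [0.7, -0.3, -0.3]
opening: 1.001
grip_force: 0.0
```

Emit:
arm_command:
  delta_pos:
    - [0.046,-0.118,-0.02]
    - [0.093,-0.235,-0.04]
    - [0.14,-0.353,-0.06]
    - [0.186,-0.47,-0.08]
    - [0.233,-0.588,-0.1]
  delta_rot:
    - [0,0,-0.047]
    - [0,0,-0.094]
    - [0,0,-0.142]
    - [0,0,-0.19]
    - [0,0,-0.237]
  claw: [0,0,0,0,0]

```text
t: 0.93
eef_pos: [391.2, 266.0, 164.4]
tcp_rot: [-3.141, 0.0, 1.939]
ft_force: [0.4, 1.0, 0.2]
opening: 0.996
grip_force: 0.0
```

Emit:
arm_command:
  delta_pos:
    - [0.055,-0.14,-0.02]
    - [0.11,-0.28,-0.04]
    - [0.165,-0.41,-0.06]
    - [0.205,-0.52,-0.08]
    - [0.233,-0.588,-0.1]
  delta_rot:
    - [0,0,-0.05]
    - [0,0,-0.1]
    - [0,0,-0.15]
    - [0,0,-0.2]
    - [0,0,-0.237]
  claw: [0,0,0,0,0]

```text
t: 1.35
eef_pos: [449.9, 118.0, 139.3]
tcp_rot: [-3.142, 0.0, 1.564]
ft_force: [-0.4, 0.2, 0.3]
opening: 1.001
grip_force: 0.0
```

```bash
python3 - <<'E'
from h import *
c=calibration("wrist"); im=read_camera("wrist"); save("w1",im); s=state()
print(c["T"].round(3),c["camera_matrix"].round(),s["eef_pos"])
print(w2p("wrist",[[449.3,120,55],[465.1,-2.1,55],[449.9,118,55]],c).round())
E
```

```text
[[ 1.00000e+00 -7.00000e-03 -2.00000e-03  4.51116e+02]
 [-7.00000e-03 -9.62000e-01 -2.74000e-01  1.96014e+02]
 [-0.00000e+00  2.74000e-01 -9.62000e-01  3.10184e+02]
 [ 0.00000e+00  0.00000e+00  0.00000e+00  1.00000e+00]] [[419.   0. 316.]
 [  0. 419. 238.]
 [  0.   0.   1.]] [450.59493119 116.80104488 138.55939439]
[[314. 243.]
 [337. 406.]
 [315. 246.]]
```

View pics/w1.png

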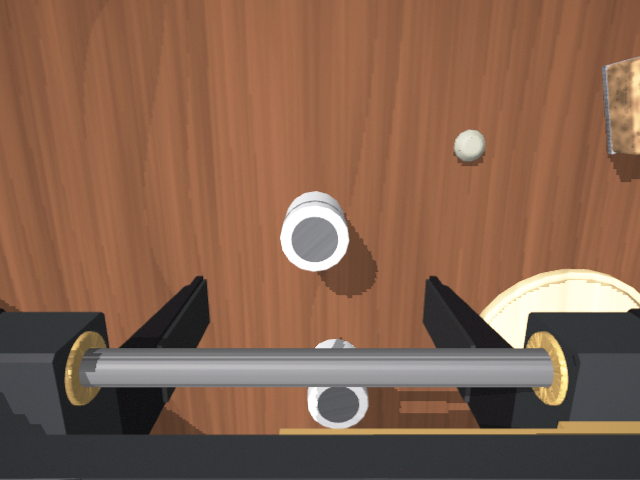

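The wrist view shows pot 1's lid centred at (315,239), against a predicted (314,243). The top-view positions are therefore good to about 2 mm. Next I go down and grip.

Emit:
arm_command:
  delta_pos:
    - [0,0.005,-0.1]
    - [0,0.005,-0.22]
    - [0,0.005,-0.34]
    - [0,0.005,-0.44]
    - [0,0.005,-0.49]
  delta_rot:
    - [0,0,0]
    - [0,0,0]
    - [0,0,0]
    - [0,0,0]
    - [0,0,0]
  claw: [0,0,0,0,0]

```text
t: 1.82
eef_pos: [448.2, 121.9, 14.7]
tcp_rot: [-3.139, 0.0, 1.571]
ft_force: [-0.0, 0.0, -0.2]
opening: 0.999
grip_force: 0.0
```

Emit:
arm_command:
  delta_pos:
    - [0,0,0]
    - [0,0,0]
    - [0,0,0]
    - [0,0,0]
    - [0,0,0]
  delta_rot:
    - [0,0,0]
    - [0,0,0]
    - [0,0,0]
    - [0,0,0]
    - [0,0,0]
  claw: [0.6,0.7,0.7,0.7,0.7]

```text
t: 2.23
eef_pos: [449.7, 121.9, 18.2]
tcp_rot: [3.14, -0.0, 1.57]
ft_force: [-0.3, -0.1, 0.3]
opening: 0.708
grip_force: 0.0
```

Emit:
arm_command:
  delta_pos:
    - [0,0,0]
    - [0,0,0]
    - [0,0,0]
    - [0,0,0]
    - [0,0,0]
  delta_rot:
    - [0,0,0]
    - [0,0,0]
    - [0,0,0]
    - [0,0,0]
    - [0,0,0]
  claw: [1,1,1,1,1]

```text
t: 2.65
eef_pos: [449.4, 121.8, 17.4]
tcp_rot: [3.141, -0.0, 1.57]
ft_force: [0.0, -0.4, 5.4]
opening: 0.461
grip_force: 30.0
```

Emit:
arm_command:
  delta_pos:
    - [0,0,0]
    - [0,0,0]
    - [0,0,0]
    - [0,0,0.02]
    - [0,0,0.06]
  delta_rot:
    - [0,0,0]
    - [0,0,0]
    - [0,0,0]
    - [0,0,0]
    - [0,0,0]
  claw: [1,1,1,1,1]

```text
t: 3.07
eef_pos: [448.8, 121.7, 31.7]
tcp_rot: [-3.14, 0.0, 1.57]
ft_force: [0.2, 0.3, -0.6]
opening: 0.458
grip_force: 30.0
```

Emit:
arm_command:
  delta_pos:
    - [0.02,-0.01,0.08]
    - [0.08,-0.034,0.16]
    - [0.18,-0.077,0.2]
    - [0.29,-0.125,0.2]
    - [0.4,-0.172,0.2]
  delta_rot:
    - [0,0,0]
    - [0,0,0]
    - [0,0,0]
    - [0,0,0]
    - [0,0,0]
  claw: [1,1,1,1,1]

```text
t: 3.48
eef_pos: [550.5, 78.3, 83.5]
tcp_rot: [3.14, -0.0, 1.57]
ft_force: [0.2, -0.4, -0.8]
opening: 0.46
grip_force: 30.0
```

Emit:
arm_command:
  delta_pos:
    - [0.11,-0.047,0]
    - [0.22,-0.094,0]
    - [0.31,-0.133,0]
    - [0.37,-0.16,0]
    - [0.4,-0.172,0]
  delta_rot:
    - [0,0,0]
    - [0,0,0]
    - [0,0,0]
    - [0,0,0]
    - [0,0,0]
  claw: [1,1,1,1,1]

```text
t: 3.9
eef_pos: [650.7, 34.7, 81.9]
tcp_rot: [3.141, 0.0, 1.569]
ft_force: [0.2, -0.0, -1.6]
opening: 0.458
grip_force: 30.0
```

Emit:
arm_command:
  delta_pos:
    - [0,0,0]
    - [0,0,-0.06]
    - [0,0,-0.13]
    - [0,0,-0.18]
    - [0,0,-0.2]
  delta_rot:
    - [0,0,0]
    - [0,0,0]
    - [0,0,0]
    - [0,0,0]
    - [0,0,0]
  claw: [1,1,1,1,1]

```text
t: 4.32
eef_pos: [647.6, 36.3, 30.4]
tcp_rot: [-3.139, -0.0, 1.57]
ft_force: [1.0, 0.3, -1.8]
opening: 0.457
grip_force: 30.0
```

```bash
python3 - <<'E'
from h import *
s=state();print(s["eef_pos"],s["ft_force"]); im=read_camera("top")
cv2.imwrite("pics/t2.png",cv2.resize(im[100:300,180:440,::-1],None,fx=3,fy=3))
E
```

```text
[647.62947799  36.29344376  30.41823934] [ 0.96430357  0.32317449 -1.77658518]
```

View pics/t2.png

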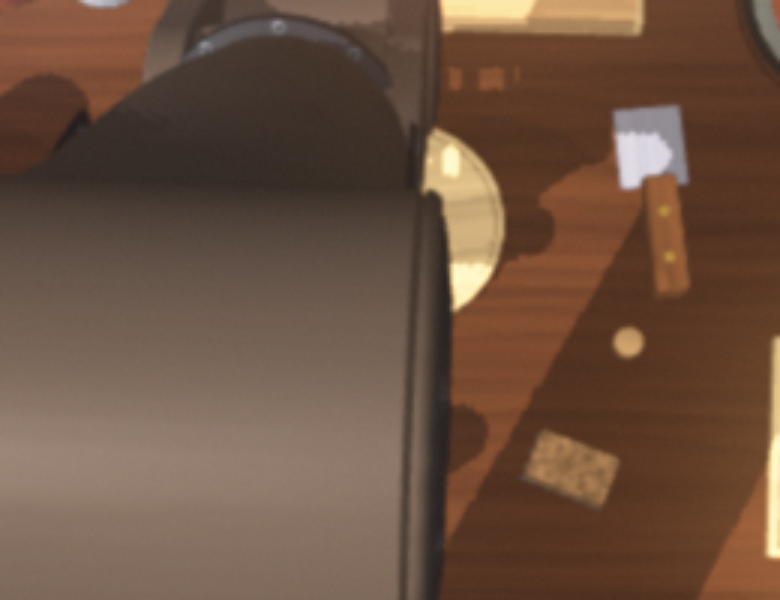

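The arm hides the tray in this view, so I'll rely on the calibration. Next I lower the last 11 mm, release, and lift clear.

Emit:
arm_command:
  delta_pos:
    - [0,0,-0.02]
    - [0,0,-0.035]
    - [0,0,-0.042]
    - [0,0,-0.044]
    - [0,0,-0.044]
  delta_rot:
    - [0,0,0]
    - [0,0,0]
    - [0,0,0]
    - [0,0,0]
    - [0,0,0]
  claw: [1,1,1,1,1]

```text
t: 4.78
eef_pos: [649.4, 35.8, 21.5]
tcp_rot: [3.141, 0.0, 1.57]
ft_force: [-0.2, 0.1, -0.5]
opening: 0.461
grip_force: 30.0
```

Emit:
arm_command:
  delta_pos:
    - [0,0,0]
    - [0,0,0]
    - [0,0,0]
    - [0,0,0]
    - [0,0,0]
  delta_rot:
    - [0,0,0]
    - [0,0,0]
    - [0,0,0]
    - [0,0,0]
    - [0,0,0]
  claw: [0.4,0.2,0.2,0.2,0.2]

```text
t: 5.2
eef_pos: [649.4, 35.7, 21.2]
tcp_rot: [3.141, 0.0, 1.57]
ft_force: [-0.7, 0.7, -0.1]
opening: 0.754
grip_force: 0.0
```

Emit:
arm_command:
  delta_pos:
    - [0,0,0.04]
    - [0,0,0.12]
    - [0,0,0.24]
    - [0,0,0.36]
    - [0,0,0.44]
  delta_rot:
    - [0,0,0]
    - [0,0,0]
    - [0,0,0]
    - [0,0,0]
    - [0,0,0]
  claw: [0,0,0,0,0]

```text
t: 5.62
eef_pos: [649.9, 35.7, 134.7]
tcp_rot: [3.139, 0.0, 1.57]
ft_force: [-0.0, 0.3, 0.3]
opening: 1.0
grip_force: 0.0
```

Emit:
arm_command:
  delta_pos:
    - [-0.03,-0.006,0]
    - [-0.1,-0.02,0]
    - [-0.19,-0.037,0]
    - [-0.28,-0.054,0]
    - [-0.368,-0.0715,0]
  delta_rot:
    - [0,0,0]
    - [0,0,0]
    - [0,0,0]
    - [0,0,0]
    - [0,0,0]
  claw: [0,0,0,0,0]

```text
t: 6.03
eef_pos: [555.7, 17.8, 131.1]
tcp_rot: [-3.141, -0.0, 1.57]
ft_force: [0.1, 0.7, 0.5]
opening: 0.999
grip_force: 0.0
```

Emit:
arm_command:
  delta_pos:
    - [-0.11,-0.02,0]
    - [-0.21,-0.04,0]
    - [-0.3,-0.058,0]
    - [-0.35,-0.068,-0.02]
    - [-0.369,-0.0715,-0.05]
  delta_rot:
    - [0,0,0]
    - [0,0,0]
    - [0,0,0]
    - [0,0,0]
    - [0,0,0]
  claw: [0,0,0,0,0]

```text
t: 6.45
eef_pos: [463.0, -0.2, 119.2]
tcp_rot: [3.141, 0.0, 1.57]
ft_force: [0.7, 0.0, 0.9]
opening: 0.998
grip_force: 0.0
```

Emit:
arm_command:
  delta_pos:
    - [0,0,-0.08]
    - [0,0,-0.18]
    - [0,0,-0.29]
    - [0,0,-0.37]
    - [0,0,-0.406]
  delta_rot:
    - [0,0,0]
    - [0,0,0]
    - [0,0,0]
    - [0,0,0]
    - [0,0,0]
  claw: [0,0,0,0,0]

```text
t: 6.87
eef_pos: [463.8, 0.1, 15.2]
tcp_rot: [-3.139, -0.0, 1.57]
ft_force: [0.6, -0.4, 0.4]
opening: 1.0
grip_force: 0.0
```

Emit:
arm_command:
  delta_pos:
    - [0,0,0]
    - [0,0,0]
    - [0,0,0]
    - [0,0,0]
    - [0,0,0]
  delta_rot:
    - [0,0,0]
    - [0,0,0]
    - [0,0,0]
    - [0,0,0]
    - [0,0,0]
  claw: [1,1,1,1,1]

```text
t: 7.28
eef_pos: [465.5, -0.0, 18.1]
tcp_rot: [3.14, 0.0, 1.57]
ft_force: [-0.6, -0.5, 0.3]
opening: 0.707
grip_force: 0.0
```

Emit:
arm_command:
  delta_pos:
    - [0,0,0]
    - [0,0,0]
    - [0,0,0]
    - [0,0,0]
    - [0,0,0]
  delta_rot:
    - [0,0,0]
    - [0,0,0]
    - [0,0,0]
    - [0,0,0]
    - [0,0,0]
  claw: [1,1,1,1,1]

```text
t: 7.7
eef_pos: [465.1, -0.0, 17.3]
tcp_rot: [3.141, 0.0, 1.57]
ft_force: [-0.6, 0.3, 4.6]
opening: 0.46
grip_force: 30.0
```

Emit:
arm_command:
  delta_pos:
    - [0,0,0.05]
    - [0,0,0.14]
    - [0.06,-0.012,0.22]
    - [0.16,-0.03,0.26]
    - [0.27,-0.05,0.26]
  delta_rot:
    - [0,0,0]
    - [0,0,0]
    - [0,0,0]
    - [0,0,0]
    - [0,0,0]
  claw: [1,1,1,1,1]

```text
t: 8.12
eef_pos: [533.6, -12.6, 84.6]
tcp_rot: [3.139, 0.0, 1.57]
ft_force: [0.6, -0.3, -0.5]
opening: 0.458
grip_force: 30.0
```

Emit:
arm_command:
  delta_pos:
    - [0.12,-0.025,0]
    - [0.24,-0.05,0]
    - [0.35,-0.07,0]
    - [0.43,-0.086,0]
    - [0.467,-0.094,0]
  delta_rot:
    - [0,0,0]
    - [0,0,0]
    - [0,0,0]
    - [0,0,0]
    - [0,0,0]
  claw: [1,1,1,1,1]

```text
t: 8.53
eef_pos: [651.3, -36.6, 81.6]
tcp_rot: [3.141, 0.0, 1.57]
ft_force: [-0.4, -0.3, -1.7]
opening: 0.461
grip_force: 30.0
```

Emit:
arm_command:
  delta_pos:
    - [0,0,-0.05]
    - [0,0,-0.12]
    - [0,0,-0.18]
    - [0,0,-0.22]
    - [0,0,-0.242]
  delta_rot:
    - [0,0,0]
    - [0,0,0]
    - [0,0,0]
    - [0,0,0]
    - [0,0,0]
  claw: [1,1,1,1,1]

```text
t: 8.95
eef_pos: [647.4, -35.7, 20.4]
tcp_rot: [-3.138, -0.0, 1.57]
ft_force: [-18.4, 0.8, 43.1]
opening: 0.457
grip_force: 30.0
```

Emit:
arm_command:
  delta_pos:
    - [0,0,-0.001]
    - [0,0,-0.001]
    - [0,0,-0.001]
    - [0,0,-0.001]
    - [0,0,-0.001]
  delta_rot:
    - [0,0,0]
    - [0,0,0]
    - [0,0,0]
    - [0,0,0]
    - [0,0,0]
  claw: [1,1,0.2,0.2,0.2]

```text
t: 9.37
eef_pos: [649.4, -36.0, 21.6]
tcp_rot: [3.141, 0.0, 1.57]
ft_force: [-0.2, 0.1, -0.2]
opening: 0.617
grip_force: 0.0
```

Emit:
arm_command:
  delta_pos:
    - [0,0,0]
    - [0,0,0.04]
    - [0,0,0.14]
    - [0,0,0.27]
    - [0,0,0.4]
  delta_rot:
    - [0,0,0]
    - [0,0,0]
    - [0,0,0]
    - [0,0,0]
    - [0,0,0]
  claw: [0,0,0,0,0]

```text
t: 9.78
eef_pos: [648.9, -36.0, 122.9]
tcp_rot: [-3.141, -0.0, 1.57]
ft_force: [0.1, 0.1, 0.1]
opening: 0.96
grip_force: 0.0
```

Emit:
arm_command:
  delta_pos:
    - [0.005,0.06,0]
    - [0.015,0.18,0]
    - [0.025,0.3,0]
    - [0.032,0.4,0]
    - [0.04,0.5,0]
  delta_rot:
    - [0,0,0.02]
    - [0,0,0.04]
    - [0,0,0.06]
    - [0,0,0.08]
    - [0,0,0.1]
  claw: [0,0,0,0,0]

```text
t: 10.2
eef_pos: [659.2, 90.6, 122.0]
tcp_rot: [3.141, 0.0, 1.729]
ft_force: [0.4, -0.2, 0.0]
opening: 1.004
grip_force: 0.0
```

Emit:
arm_command:
  delta_pos:
    - [0.01,0.12,0]
    - [0.02,0.24,0]
    - [0.03,0.35,0]
    - [0.035,0.42,0]
    - [0.035,0.45,-0.05]
  delta_rot:
    - [0,0,0.02]
    - [0,0,0.04]
    - [0,0,0.05]
    - [0,0,0.06]
    - [0,0,0.061]
  claw: [0,0,0,0,0]

```text
t: 10.62
eef_pos: [668.9, 204.2, 111.0]
tcp_rot: [3.137, 0.0, 1.826]
ft_force: [-0.2, -0.3, 0.3]
opening: 0.999
grip_force: 0.0
```

Emit:
arm_command:
  delta_pos:
    - [0,0,-0.1]
    - [0,0,-0.21]
    - [0,0,-0.31]
    - [0,0,-0.37]
    - [0,0,-0.4]
  delta_rot:
    - [0,0,0]
    - [0,0,0]
    - [0,0,0]
    - [0,0,0]
    - [0,0,0]
  claw: [0,0,0,0,0]

```text
t: 11.03
eef_pos: [666.7, 200.2, 5.6]
tcp_rot: [-3.138, -0.0, 1.822]
ft_force: [0.5, 0.3, 0.5]
opening: 0.997
grip_force: 0.0
```

Emit:
arm_command:
  delta_pos:
    - [0,0,-0.008]
    - [0,0,-0.014]
    - [0,0,-0.014]
    - [0,0,-0.014]
    - [0,0,-0.014]
  delta_rot:
    - [0,0,0]
    - [0,0,0]
    - [0,0,0]
    - [0,0,0]
    - [0,0,0]
  claw: [1,1,1,1,1]

```text
t: 11.45
eef_pos: [668.5, 201.5, 6.5]
tcp_rot: [3.14, 0.0, 1.823]
ft_force: [-0.3, 0.1, -0.5]
opening: 0.708
grip_force: 0.0
```

Emit:
arm_command:
  delta_pos:
    - [0,0,0]
    - [0,0,0]
    - [0,0,0]
    - [0,0,0]
    - [0,0,0]
  delta_rot:
    - [0,0,0]
    - [0,0,0]
    - [0,0,0]
    - [0,0,0]
    - [0,0,0]
  claw: [1,1,1,1,1]

```text
t: 11.87
eef_pos: [668.2, 201.6, 5.6]
tcp_rot: [3.141, 0.0, 1.823]
ft_force: [0.9, 0.4, 1.7]
opening: 0.381
grip_force: 30.0
```

Emit:
arm_command:
  delta_pos:
    - [0,0,0]
    - [0,0,0]
    - [0,0,0]
    - [0,0,0]
    - [0,0,0]
  delta_rot:
    - [0,0,0]
    - [0,0,0]
    - [0,0,0]
    - [0,0,0]
    - [0,0,0]
  claw: [1,1,1,1,1]

```text
t: 12.28
eef_pos: [668.2, 201.6, 5.6]
tcp_rot: [3.141, -0.0, 1.823]
ft_force: [0.1, 0.6, 1.6]
opening: 0.373
grip_force: 30.0
```

Emit:
arm_command:
  delta_pos:
    - [0,0,0.05]
    - [0,0,0.16]
    - [0,0,0.29]
    - [0,-0.04,0.38]
    - [0,-0.13,0.42]
  delta_rot:
    - [0,0,0]
    - [0,0,0]
    - [0,0,0]
    - [0,0,0]
    - [0,0,0]
  claw: [1,1,1,1,1]

```text
t: 12.7
eef_pos: [668.8, 170.8, 114.7]
tcp_rot: [3.137, 0.0, 1.825]
ft_force: [-0.8, 0.6, 0.6]
opening: 0.376
grip_force: 30.0
```

Emit:
arm_command:
  delta_pos:
    - [-0.03,-0.12,0]
    - [-0.07,-0.26,0]
    - [-0.11,-0.4,0]
    - [-0.16,-0.54,0]
    - [-0.208,-0.69,0]
  delta_rot:
    - [0,0,-0.014]
    - [0,0,-0.028]
    - [0,0,-0.042]
    - [0,0,-0.056]
    - [0,0,-0.07]
  claw: [1,1,1,1,1]

```text
t: 13.12
eef_pos: [615.1, -4.7, 111.1]
tcp_rot: [3.141, 0.0, 1.712]
ft_force: [0.2, -0.6, -0.3]
opening: 0.376
grip_force: 30.0
```

Emit:
arm_command:
  delta_pos:
    - [-0.042,-0.138,0]
    - [-0.083,-0.276,0]
    - [-0.125,-0.414,0]
    - [-0.166,-0.552,0]
    - [-0.208,-0.69,0]
  delta_rot:
    - [0,0,-0.014]
    - [0,0,-0.028]
    - [0,0,-0.042]
    - [0,0,-0.056]
    - [0,0,-0.07]
  claw: [1,1,1,1,1]

```text
t: 13.53
eef_pos: [563.2, -177.6, 111.2]
tcp_rot: [3.141, 0.0, 1.602]
ft_force: [1.4, -0.5, -0.6]
opening: 0.377
grip_force: 30.0
```

Emit:
arm_command:
  delta_pos:
    - [-0.05,-0.15,0]
    - [-0.1,-0.31,0]
    - [-0.15,-0.46,0]
    - [-0.19,-0.6,0]
    - [-0.208,-0.68,0]
  delta_rot:
    - [0,0,-0.014]
    - [0,0,-0.028]
    - [0,0,-0.042]
    - [0,0,-0.056]
    - [0,0,-0.065]
  claw: [1,1,1,1,1]

```text
t: 13.95
eef_pos: [510.4, -349.4, 111.2]
tcp_rot: [3.141, 0.001, 1.497]
ft_force: [-0.6, 0.5, 0.3]
opening: 0.379
grip_force: 30.0
```

```bash
python3 - <<'E'
from h import *
read_camera("wrist");read_camera("wrist");c=calibration("wrist"); im=read_camera("wrist"); s=state();print(s["eef_pos"],s["tcp_rot"])
np.save("cw2.npy",c["T"])
a=np.radians(-4);R=np.array([[np.cos(a),-np.sin(a)],[np.sin(a),np.cos(a)]])
P=np.array([[-80,-80],[80,-80],[80,80],[-80,80]])@R.T+[474.3,-351]
print(w2p("wrist",np.c_[P,np.full(4,10)],c).round())
cv2.imwrite("pics/w2.png",im[:,:,::-1])
E
```

```text
[ 511.3023221  -347.25264152  110.79635307] [ 3.14148511e+00 -2.57539397e-05  1.49832144e+00]
[[156. 350.]
 [375. 349.]
 [384. 122.]
 [128. 123.]]
```

View pics/w2.png

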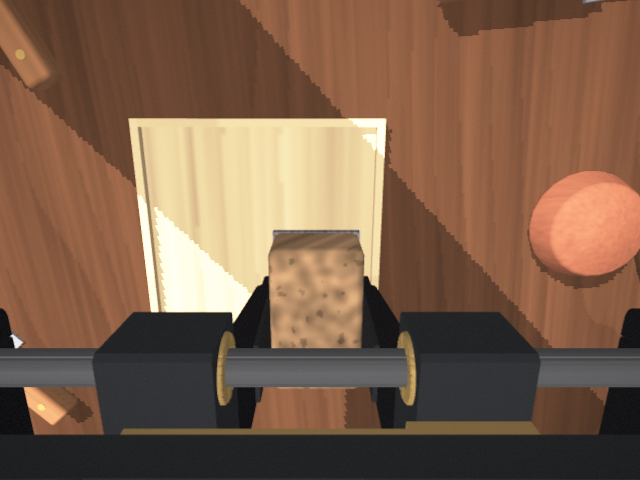

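The wrist view shows the tray's far corners at (131,119) and (385,119), which puts its centre about 2 mm toward +y, near (475,-349). The block is square to the tray and well held.

Emit:
arm_command:
  delta_pos:
    - [0.004,-0.02,-0.06]
    - [0.004,-0.02,-0.16]
    - [0.004,-0.02,-0.26]
    - [0.004,-0.02,-0.33]
    - [0.004,-0.02,-0.36]
  delta_rot:
    - [0,0,0]
    - [0,0,0]
    - [0,0,0]
    - [0,0,0]
    - [0,0,0]
  claw: [1,1,1,1,1]

```text
t: 14.52
eef_pos: [512.6, -349.0, 18.4]
tcp_rot: [-3.139, -0.002, 1.502]
ft_force: [0.6, 0.9, -1.3]
opening: 0.376
grip_force: 30.0
```

Emit:
arm_command:
  delta_pos:
    - [0,0,-0.01]
    - [0,0,-0.025]
    - [0,0,-0.035]
    - [0,0,-0.042]
    - [0,0,-0.042]
  delta_rot:
    - [0,0,0]
    - [0,0,0]
    - [0,0,0]
    - [0,0,0]
    - [0,0,0]
  claw: [1,1,1,1,1]

```text
t: 14.93
eef_pos: [513.2, -351.0, 10.4]
tcp_rot: [3.141, 0.0, 1.501]
ft_force: [-0.4, -0.2, 0.2]
opening: 0.375
grip_force: 30.0
```

Emit:
arm_command:
  delta_pos:
    - [0,0,0]
    - [0,0,0]
    - [0,0,0]
    - [0,0,0]
    - [0,0,0.02]
  delta_rot:
    - [0,0,0]
    - [0,0,0]
    - [0,0,0]
    - [0,0,0]
    - [0,0,0]
  claw: [1,0.5,0.5,0.5,0.5]

```text
t: 15.35
eef_pos: [512.7, -350.8, 14.5]
tcp_rot: [-3.141, -0.001, 1.501]
ft_force: [0.1, -0.1, -0.2]
opening: 0.493
grip_force: 0.0
```

Emit:
arm_command:
  delta_pos:
    - [0,0,0.06]
    - [0,0,0.14]
    - [0,0,0.24]
    - [0,0,0.34]
    - [0,0,0.4]
  delta_rot:
    - [0,0,0]
    - [0,0,0]
    - [0,0,0]
    - [0,0,0]
    - [0,0,0]
  claw: [0.5,0.5,0,0,0]

```text
t: 15.77
eef_pos: [513.5, -351.4, 117.9]
tcp_rot: [3.139, 0.002, 1.501]
ft_force: [-0.2, 0.6, 0.1]
opening: 0.652
grip_force: 0.0
```

Emit:
arm_command:
  delta_pos:
    - [-0.01,0.05,0]
    - [-0.04,0.16,0]
    - [-0.065,0.29,0]
    - [-0.09,0.41,0]
    - [-0.116,0.53,0]
  delta_rot:
    - [0,0,-0.02]
    - [0,0,-0.05]
    - [0,0,-0.08]
    - [0,0,-0.11]
    - [0,0,-0.14]
  claw: [0,0,0,0,0]

```text
t: 16.18
eef_pos: [483.5, -217.3, 115.4]
tcp_rot: [3.141, 0.0, 1.278]
ft_force: [-0.2, 0.1, -0.4]
opening: 0.978
grip_force: 0.0
```

Emit:
arm_command:
  delta_pos:
    - [-0.025,0.12,0]
    - [-0.05,0.23,0]
    - [-0.07,0.32,0]
    - [-0.083,0.37,0]
    - [-0.083,0.382,-0.03]
  delta_rot:
    - [0,0,-0.03]
    - [0,0,-0.05]
    - [0,0,-0.07]
    - [0,0,-0.08]
    - [0,0,-0.085]
  claw: [0,0,0,0,0]

```text
t: 16.6
eef_pos: [463.1, -121.4, 108.6]
tcp_rot: [3.14, -0.0, 1.148]
ft_force: [0.4, -0.7, 0.2]
opening: 0.999
grip_force: 0.0
```

Emit:
arm_command:
  delta_pos:
    - [0,0,-0.09]
    - [0,0,-0.2]
    - [0,0,-0.3]
    - [0,0,-0.36]
    - [0,0,-0.39]
  delta_rot:
    - [0,0,0]
    - [0,0,0]
    - [0,0,0]
    - [0,0,0]
    - [0,0,0]
  claw: [0,0,0,0,0]

```text
t: 17.02
eef_pos: [462.8, -123.4, 7.8]
tcp_rot: [-3.139, 0.0, 1.147]
ft_force: [0.7, 0.5, -0.4]
opening: 0.998
grip_force: 0.0
```

Emit:
arm_command:
  delta_pos:
    - [0,0,-0.01]
    - [0,0,-0.018]
    - [0,0,-0.018]
    - [0,0,-0.018]
    - [0,0,-0.018]
  delta_rot:
    - [0,0,0]
    - [0,0,0]
    - [0,0,0]
    - [0,0,0]
    - [0,0,0]
  claw: [1,1,1,1,1]

```text
t: 17.43
eef_pos: [463.7, -123.2, 6.2]
tcp_rot: [3.14, -0.0, 1.147]
ft_force: [-0.4, 0.4, 0.1]
opening: 0.71
grip_force: 0.0
```

Emit:
arm_command:
  delta_pos:
    - [0,0,0]
    - [0,0,0]
    - [0,0,0]
    - [0,0,0]
    - [0,0,0]
  delta_rot:
    - [0,0,0]
    - [0,0,0]
    - [0,0,0]
    - [0,0,0]
    - [0,0,0]
  claw: [1,1,1,1,1]

```text
t: 17.85
eef_pos: [463.3, -123.0, 5.5]
tcp_rot: [3.141, 0.0, 1.147]
ft_force: [-0.7, 0.2, 1.8]
opening: 0.378
grip_force: 29.7
```

Emit:
arm_command:
  delta_pos:
    - [0,0,0]
    - [0,0,0]
    - [0,0,0]
    - [0,0,0]
    - [0,0,0]
  delta_rot:
    - [0,0,0]
    - [0,0,0]
    - [0,0,0]
    - [0,0,0]
    - [0,0,0]
  claw: [1,1,1,1,1]

```text
t: 18.27
eef_pos: [463.3, -123.0, 5.5]
tcp_rot: [3.141, -0.0, 1.147]
ft_force: [-0.5, 1.1, 5.1]
opening: 0.38
grip_force: 29.7
```

Emit:
arm_command:
  delta_pos:
    - [0,0,0.05]
    - [0,0,0.15]
    - [0,-0.03,0.25]
    - [-0.02,-0.12,0.3]
    - [-0.03,-0.24,0.3]
  delta_rot:
    - [0,0,0]
    - [0,0,0.02]
    - [0,0,0.05]
    - [0,0,0.08]
    - [0,0,0.1]
  claw: [1,1,1,1,1]

```text
t: 18.68
eef_pos: [456.3, -182.8, 82.8]
tcp_rot: [3.138, 0.001, 1.31]
ft_force: [0.5, 0.0, -1.0]
opening: 0.382
grip_force: 29.7
```

Emit:
arm_command:
  delta_pos:
    - [-0.015,-0.14,0]
    - [-0.03,-0.29,0]
    - [-0.05,-0.44,0]
    - [-0.067,-0.57,0]
    - [-0.074,-0.654,0]
  delta_rot:
    - [0,0,0.03]
    - [0,0,0.06]
    - [0,0,0.09]
    - [0,0,0.11]
    - [0,0,0.125]
  claw: [1,1,1,1,1]

```text
t: 19.1
eef_pos: [436.5, -349.5, 80.2]
tcp_rot: [3.141, 0.0, 1.501]
ft_force: [-0.1, 0.5, -0.9]
opening: 0.377
grip_force: 29.7
```

Emit:
arm_command:
  delta_pos:
    - [0,0,-0.03]
    - [0,0,-0.1]
    - [0,0,-0.18]
    - [0,0,-0.23]
    - [0,0,-0.25]
  delta_rot:
    - [0,0,0]
    - [0,0,0]
    - [0,0,0]
    - [0,0,0]
    - [0,0,0]
  claw: [1,1,1,1,1]

```text
t: 19.52
eef_pos: [436.5, -345.2, 15.8]
tcp_rot: [-3.139, -0.002, 1.501]
ft_force: [-0.6, 0.2, -0.2]
opening: 0.381
grip_force: 29.7
```

Emit:
arm_command:
  delta_pos:
    - [0,0,-0.006]
    - [0,0,-0.016]
    - [0,0,-0.026]
    - [0,0,-0.032]
    - [0,0,-0.032]
  delta_rot:
    - [0,0,0]
    - [0,0,0]
    - [0,0,0]
    - [0,0,0]
    - [0,0,0]
  claw: [1,1,1,1,1]

```text
t: 19.93
eef_pos: [437.4, -346.5, 10.1]
tcp_rot: [3.141, 0.0, 1.501]
ft_force: [1.3, 0.4, -1.6]
opening: 0.378
grip_force: 29.7
```

Emit:
arm_command:
  delta_pos:
    - [0,0,0]
    - [0,0,0]
    - [0,0,0]
    - [0,0,0]
    - [0,0,0.02]
  delta_rot:
    - [0,0,0]
    - [0,0,0]
    - [0,0,0]
    - [0,0,0]
    - [0,0,0]
  claw: [1,0.5,0.5,0.5,0.5]

```text
t: 20.35
eef_pos: [437.0, -346.3, 14.5]
tcp_rot: [-3.141, -0.001, 1.501]
ft_force: [0.2, 0.1, -1.1]
opening: 0.498
grip_force: 0.0
```

Emit:
arm_command:
  delta_pos:
    - [0,0,0.06]
    - [0,0,0.14]
    - [0,0,0.24]
    - [0,0,0.34]
    - [0,0,0.4]
  delta_rot:
    - [0,0,0]
    - [0,0,0]
    - [0,0,0]
    - [0,0,0]
    - [0,0,0]
  claw: [0.5,0.5,0,0,0]

```text
t: 20.77
eef_pos: [437.7, -346.9, 117.7]
tcp_rot: [3.14, 0.002, 1.501]
ft_force: [-0.1, 0.6, -1.3]
opening: 0.656
grip_force: 0.0
```

Emit:
arm_command:
  delta_pos:
    - [0.03,0.02,0]
    - [0.09,0.06,0]
    - [0.15,0.11,0]
    - [0.21,0.155,0]
    - [0.277,0.202,0]
  delta_rot:
    - [0,0,-0.06]
    - [0,0,-0.12]
    - [0,0,-0.18]
    - [0,0,-0.24]
    - [0,0,-0.304]
  claw: [0,0,0,0,0]

```text
t: 21.18
eef_pos: [506.9, -295.5, 115.4]
tcp_rot: [3.141, 0.0, 1.018]
ft_force: [0.0, -0.0, -0.7]
opening: 0.98
grip_force: 0.0
```

Emit:
arm_command:
  delta_pos:
    - [0.06,0.04,0]
    - [0.11,0.08,0]
    - [0.17,0.12,0]
    - [0.22,0.16,0]
    - [0.277,0.202,0]
  delta_rot:
    - [0,0,-0.06]
    - [0,0,-0.12]
    - [0,0,-0.18]
    - [0,0,-0.24]
    - [0,0,-0.304]
  claw: [0,0,0,0,0]

```text
t: 21.6
eef_pos: [576.2, -244.9, 115.3]
tcp_rot: [3.141, 0.0, 0.541]
ft_force: [0.2, 0.5, 0.1]
opening: 0.999
grip_force: 0.0
```

Emit:
arm_command:
  delta_pos:
    - [0.07,0.05,0]
    - [0.14,0.1,0]
    - [0.2,0.15,0]
    - [0.25,0.18,0]
    - [0.277,0.202,0]
  delta_rot:
    - [0,0,-0.065]
    - [0,0,-0.13]
    - [0,0,-0.2]
    - [0,0,-0.26]
    - [0,0,-0.305]
  claw: [0,0,0,0,0]

```text
t: 22.02
eef_pos: [646.2, -193.9, 115.2]
tcp_rot: [3.141, -0.0, 0.063]
ft_force: [0.1, -0.3, -0.0]
opening: 1.003
grip_force: 0.0
```

```bash
python3 - <<'E'
from h import *
read_camera("wrist");read_camera("wrist");c=calibration("wrist"); im=read_camera("wrist"); s=state();print(s["eef_pos"],s["tcp_rot"],s["joints"].round(2))
a=np.radians(3.8);R=np.array([[np.cos(a),-np.sin(a)],[np.sin(a),np.cos(a)]])
P=np.array([[-45,-13],[45,-13],[45,13],[-45,13]])@R.T+[635.3,-195.6]
print(w2p("wrist",np.c_[P,np.full(4,26)],c).round())
save("w3",im)
t=read_camera("top"); cv2.imwrite("pics/t3.png",cv2.resize(t[195:315,400:530,::-1],None,fx=4,fy=4))
E
```

```text
[ 645.04282586 -194.60990453  114.99966737] [3.14150731e+00 1.84230439e-04 6.96019750e-02] [-0.39  0.66  1.53 -0.    0.95  1.11]
[[337. 321.]
 [339. 191.]
 [297. 191.]
 [299. 321.]]
```

View pics/w3.png

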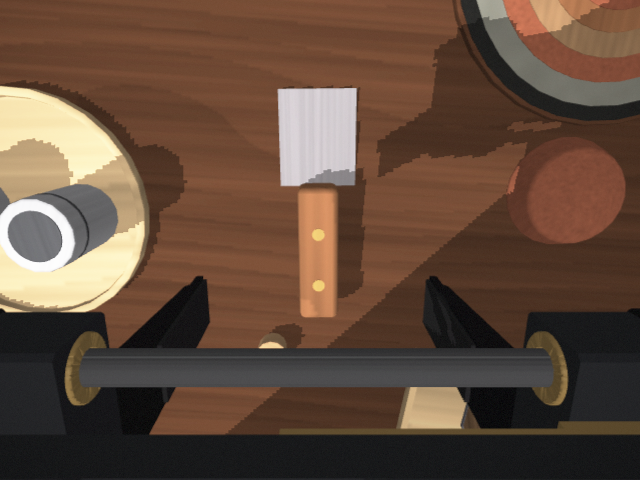

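The scraper's handle runs from (318,185) to (318,317), square to the gripper and about 2 mm further forward than predicted. Next I go down and grip.

Emit:
arm_command:
  delta_pos:
    - [0.006,0,-0.08]
    - [0.006,0,-0.19]
    - [0.006,0,-0.3]
    - [0.006,0,-0.38]
    - [0.006,0,-0.42]
  delta_rot:
    - [0,0,0]
    - [0,0,0]
    - [0,0,0]
    - [0,0,0]
    - [0,0,0]
  claw: [0.2,0.4,0.4,0.4,0.4]

```text
t: 22.63
eef_pos: [644.8, -195.3, 7.5]
tcp_rot: [-3.14, 0.003, 0.068]
ft_force: [-0.0, 0.0, -0.1]
opening: 0.707
grip_force: 0.0
```

Emit:
arm_command:
  delta_pos:
    - [0,0,-0.01]
    - [0,0,-0.02]
    - [0,0,-0.02]
    - [0,0,-0.02]
    - [0,0,-0.02]
  delta_rot:
    - [0,0,0]
    - [0,0,0]
    - [0,0,0]
    - [0,0,0]
    - [0,0,0]
  claw: [1,1,1,1,1]

```text
t: 23.05
eef_pos: [647.0, -195.2, 6.1]
tcp_rot: [3.141, -0.002, 0.067]
ft_force: [0.8, 0.5, -0.3]
opening: 0.351
grip_force: 0.0
```

Emit:
arm_command:
  delta_pos:
    - [0,0,0]
    - [0,0,0]
    - [0,0,0]
    - [0,0,0]
    - [0,0,0]
  delta_rot:
    - [0,0,0]
    - [0,0,0]
    - [0,0,0]
    - [0,0,0]
    - [0,0,0]
  claw: [1,1,1,1,1]

```text
t: 23.47
eef_pos: [646.9, -195.2, 5.8]
tcp_rot: [3.141, -0.001, 0.067]
ft_force: [-1.8, 0.3, 6.2]
opening: 0.269
grip_force: 30.0
```

Emit:
arm_command:
  delta_pos:
    - [0,0,0]
    - [0,0,0]
    - [0,0,0]
    - [0,0,0]
    - [0,0,0]
  delta_rot:
    - [0,0,0]
    - [0,0,0]
    - [0,0,0]
    - [0,0,0]
    - [0,0,0]
  claw: [1,1,1,1,1]

```text
t: 23.88
eef_pos: [646.9, -195.1, 5.8]
tcp_rot: [3.141, -0.001, 0.067]
ft_force: [-1.0, 0.6, 6.1]
opening: 0.276
grip_force: 30.0
```

View pics/t3.png

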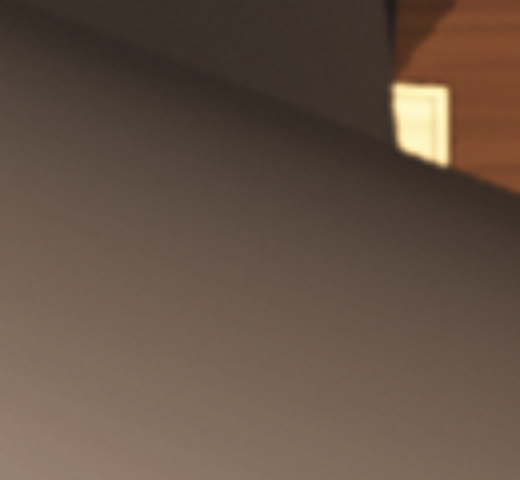

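The grip holds the handle at about 26 mm, and the arm hides the square tray in that top view. Now I carry the scraper to the long tray.

Emit:
arm_command:
  delta_pos:
    - [0,0,0.05]
    - [0,0,0.15]
    - [0,0,0.27]
    - [0,0.03,0.38]
    - [0,0.1,0.42]
  delta_rot:
    - [0,0,0]
    - [0,0,0]
    - [0,0,0]
    - [0,0,0]
    - [0,0,0]
  claw: [1,1,1,1,1]

```text
t: 24.3
eef_pos: [647.8, -171.5, 114.4]
tcp_rot: [3.139, -0.005, 0.065]
ft_force: [1.3, 0.3, -0.8]
opening: 0.27
grip_force: 30.0
```

Emit:
arm_command:
  delta_pos:
    - [-0.04,0.12,0]
    - [-0.09,0.26,0]
    - [-0.14,0.4,0]
    - [-0.2,0.54,0]
    - [-0.26,0.69,0]
  delta_rot:
    - [0,0,-0.003]
    - [0,0,-0.006]
    - [0,0,-0.009]
    - [0,0,-0.012]
    - [0,0,-0.014]
  claw: [1,1,1,1,1]

```text
t: 24.72
eef_pos: [580.1, 4.6, 109.7]
tcp_rot: [-3.141, 0.001, 0.044]
ft_force: [1.2, 0.6, -1.3]
opening: 0.271
grip_force: 30.0
```

Emit:
arm_command:
  delta_pos:
    - [-0.05,0.14,0]
    - [-0.1,0.29,0]
    - [-0.16,0.43,0]
    - [-0.21,0.57,0]
    - [-0.26,0.71,0]
  delta_rot:
    - [0,0,-0.003]
    - [0,0,-0.006]
    - [0,0,-0.009]
    - [0,0,-0.012]
    - [0,0,-0.014]
  claw: [1,1,1,1,1]

```text
t: 25.13
eef_pos: [514.7, 182.2, 109.8]
tcp_rot: [3.141, 0.001, 0.023]
ft_force: [0.3, 0.2, -2.4]
opening: 0.271
grip_force: 30.0
```

Emit:
arm_command:
  delta_pos:
    - [-0.06,0.15,0]
    - [-0.12,0.3,0]
    - [-0.18,0.46,0]
    - [-0.23,0.6,0]
    - [-0.262,0.696,0]
  delta_rot:
    - [0,0,-0.003]
    - [0,0,-0.006]
    - [0,0,-0.009]
    - [0,0,-0.012]
    - [0,0,-0.014]
  claw: [1,1,1,1,1]

```text
t: 25.55
eef_pos: [448.3, 357.2, 109.8]
tcp_rot: [3.142, 0.001, 0.003]
ft_force: [0.8, -0.1, -1.7]
opening: 0.27
grip_force: 30.0
```

```bash
python3 - <<'E'
from h import *
read_camera("wrist");read_camera("wrist");c=calibration("wrist"); im=read_camera("wrist"); s=state();print(s["eef_pos"],s["tcp_rot"])
np.save("cw4.npy",c["T"])
P=np.array([[-105,-45],[105,-45],[105,45],[-105,45]])+[471,356]
print(w2p("wrist",np.c_[P,np.full(4,10)],c).round())
save("w4",im)
E
```

```text
[449.20895409 355.83658338 109.58048528] [3.14117849e+00 6.57631746e-04 4.39006437e-03]
[[380. 348.]
 [397.  31.]
 [244.  30.]
 [256. 348.]]
```

View pics/w4.png

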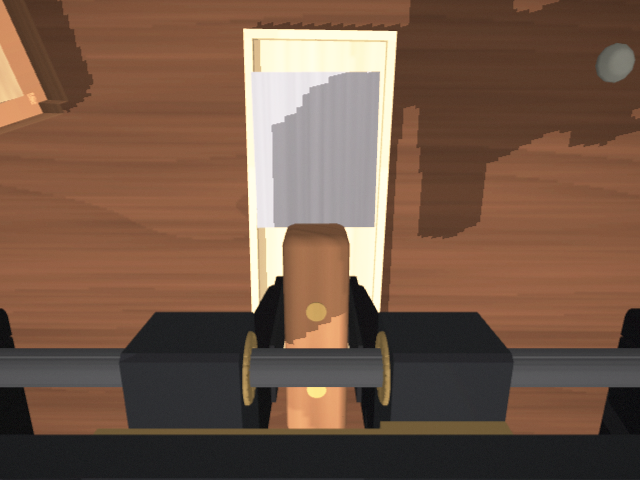

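The wrist view shows the tray's far corners at (244,30) and (396,32), as predicted, with the scraper centred and parallel to the tray. Next I lower and release.

Emit:
arm_command:
  delta_pos:
    - [0,0.006,-0.06]
    - [0,0.006,-0.15]
    - [0,0.006,-0.25]
    - [0,0.006,-0.32]
    - [0,0.006,-0.36]
  delta_rot:
    - [0,0,0]
    - [0,0,0]
    - [0,0,0]
    - [0,0,0]
    - [0,0,0]
  claw: [1,1,1,1,1]

```text
t: 26.12
eef_pos: [450.2, 354.3, 17.9]
tcp_rot: [3.14, 0.003, -0.0]
ft_force: [-0.5, 0.2, -1.2]
opening: 0.27
grip_force: 30.0
```

Emit:
arm_command:
  delta_pos:
    - [0,0,-0.01]
    - [0,0,-0.025]
    - [0,0,-0.035]
    - [0,0,-0.042]
    - [0,0,-0.042]
  delta_rot:
    - [0,0,0]
    - [0,0,0]
    - [0,0,0]
    - [0,0,0]
    - [0,0,0]
  claw: [1,1,1,1,1]

```text
t: 26.53
eef_pos: [451.3, 355.6, 9.9]
tcp_rot: [-3.141, -0.001, 0.001]
ft_force: [-0.9, 1.0, -1.1]
opening: 0.273
grip_force: 30.0
```

Emit:
arm_command:
  delta_pos:
    - [0,0,0]
    - [0,0,0]
    - [0,0,0]
    - [0,0,0]
    - [0,0,0.02]
  delta_rot:
    - [0,0,0]
    - [0,0,0]
    - [0,0,0]
    - [0,0,0]
    - [0,0,0]
  claw: [1,0.55,0.55,0.55,0.55]

```text
t: 26.95
eef_pos: [450.7, 355.3, 14.1]
tcp_rot: [3.141, 0.001, 0.001]
ft_force: [-0.5, -0.8, -0.9]
opening: 0.438
grip_force: 0.0
```

Emit:
arm_command:
  delta_pos:
    - [0,0,0.06]
    - [0,0,0.16]
    - [0,0,0.28]
    - [0,0,0.42]
    - [0,0,0.56]
  delta_rot:
    - [0,0,0]
    - [0,0,0]
    - [0,0,0]
    - [0,0,0]
    - [0,0,0]
  claw: [0.55,0.55,0.55,0.55,0.55]

```text
t: 27.37
eef_pos: [450.6, 355.3, 156.2]
tcp_rot: [3.141, 0.001, 0.001]
ft_force: [0.0, 0.3, -0.7]
opening: 0.449
grip_force: 0.0
```

Emit:
arm_command:
  delta_pos:
    - [-0.05,0.12,0]
    - [-0.12,0.26,0]
    - [-0.2,0.4,0]
    - [-0.27,0.53,0]
    - [-0.35,0.64,0]
  delta_rot:
    - [0,0,0]
    - [0,0,0]
    - [0,0,0]
    - [0,0,0]
    - [0,0,0]
  claw: [0.55,0.55,0.55,0.55,0.55]

```text
t: 27.78
eef_pos: [362.6, 517.4, 155.0]
tcp_rot: [-3.141, -0.001, 0.001]
ft_force: [0.4, -0.7, 0.7]
opening: 0.448
grip_force: 0.0
```

```bash
python3 - <<'E'
from h import *
t=read_camera("top"); save("t5",t); save("s5",read_camera("scene"))
E
```

```text
(no output)
```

View pics/t5.png

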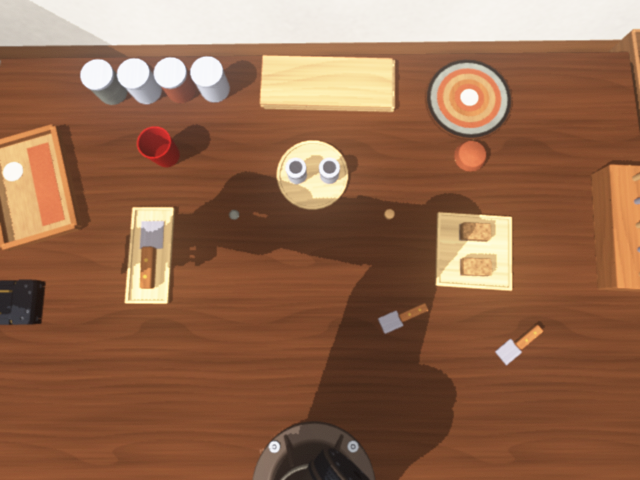

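View pics/s5.png

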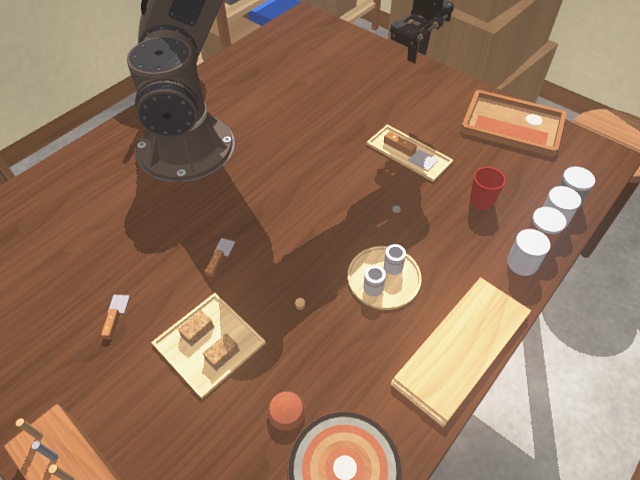

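The final views show both pots upright on the round tray at (297,171) and (329,171), and both blocks flat in the square tray at (477,231) and (477,266). The scraper lies lengthwise in the long tray at (150,255). The tin (157,147) and stone (471,156) haven't moved.

```bash
python3 -c "
from cell import *
print(job_done())"
```

```text
the job is handed in; nothing more can be done
None
```

I handed the job in at about 28 s: both pots are upright on the round tray, both blocks flat in the square tray and the scraper lengthwise in the long tray, with the tin and stone unmoved; setting down the second pot briefly read 43 N at the wrist (120 N limit).

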